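# Try the refitted lid brace on the games chest

### The job

The folding brace on the wooden games chest has just been refitted and needs one trial. Raise the chest's lid until the brace locks, let go so that the brace alone holds the lid up, then push the brace's knee back through straight so that it folds and the lid comes down fully closed.

Things in the scene. Friction and masses are not known exactly. Their poses are not given: they have to be found in the camera images.
- chest_hinge (a point): Middle of the hinge line, on the far top rim (z 100 mm) of the fixed wooden games chest: 170 deep (x) x 240 wide (y) x 100 mm, the wider of two like chests and the only one with a steel brace, on its right (-y) end. x points from the lid's front to the hinge, y along the hinge, z up; turned up to 15 degrees about z. Never moves.
- lid (a joint): Lid angle in rad: 0 closed, grows as it opens. Lid 0.4 to 0.63 kg, 170 x 240 x 12 mm. Raised by hand it stops at 1.29 (brace straight); a light spring then snaps the knee over to the front. Let go there, it sags to 1.235 and rests locked. Let go below 1.25 before that, it falls shut by itself, damped, in 1 to 3 s.
- lid_knob (a point): Centre of the lid's dark wooden pull: a bar 36 mm long along the hinge direction, 20 mm diameter, free all round, on a stem 22 mm out from the lid's front edge. 192 mm from the hinge line, 6.5 mm above it when closed. Pinched by its two ends it turns between the fingers as the lid swings, so the tool can keep pointing down. Its axes turn with the lid.
- knee_pin (a point): Press point on the brace's knee pin, a dark 16 mm round rod along the hinge direction that sticks out sideways; this point is 56 mm outside the lid's end, 29 mm from its tip. Locked: 99 mm ahead of (-x) and 47 mm above the hinge. Push it 50 mm back and down at 45 degrees (a few N; the lid first lifts 3 degrees); past straight (about 20 mm) and 15 mm more it folds and the lid falls shut.

How it is judged:
By the outcome, as a careful person would: the job done as asked, in the order asked, and still so for the second after the job is handed in, with the robot touching nothing.
It also fails if it takes over 61 s, if anything falls off the work surface, if the arm or the gripper's body presses on something with over 40 N, if the wrist force passes 120 N, or if a joint passes its speed limit or range.

### The arm

A 6-joint arm with a two-finger parallel gripper is mounted at the origin on the work surface. World frame = base frame: x ahead of the robot, y to its left, z up, the work surface at z = 0. Lengths are in m, angles in rad, forces in N, time in s.
With the tool pointing down it reaches from about 0.35 to 1 m from the base axis. Payload 7.1 kg.
Tool frame: the origin (TCP) lies between the finger pads; the fingertips stand 22 mm ahead of it and the grasp point (between the pads) lies 3 mm ahead of it; z points along the fingers, y is the line along which they close (so a half turn about z gives the same grasp; the last joint's range is limited). The gripper opens to 85 mm and grips with 20 to 120 N. Pads are 22 mm wide; open, the fingers measure 114 mm over their backs; the gripper's body (76 mm by 85 mm) begins 54 mm behind the grasp point. The pads swing forward as they close: fully open they stand 13 mm farther back than shut.
Start: joints at [1.173, 0.423, 1.63, -0, 1.089, -0.019], TCP at [0.231, 0.581, 0.253] pointing down, gripper open.
Joint ranges: [-3, 3], [-0.9, 2.11], [0.09, 2.58], [-1.31, 4.45], [0.11, 2.69], [-2.54, 2.54]. Speed limits (rad/s): [2.39, 2.39, 3.01, 3.14, 3.14, 3.14].

### API

Orientations are given as a rotation vector (axis times angle).
In Python, from rig import manip gives the robot as it stands. The module is installed in compiled form; this text tells all that it offers. Calls block until the motion is done:
- manip.move_to(position, orientation): joint-space move of the TCP to a pose.
- manip.servo_line(position, orientation=None, rate=0.15): straight line of the TCP; orientation=None keeps the orientation; rate is the mean speed in m/s.
- manip.set_joints(angles): joint-space move.
- manip.command_gripper(opening, f_grip=None): finger opening in m; f_grip is the grip in N (None keeps the last); returns when the fingers have stopped.
- manip.hold(seconds).
- manip.solve_ik(position, orientation): joint angles nearest the present ones, or None.
- manip.camera(name): name is "scene" or "top"; returns a dict with "image" (400x640x3 uint8, red, green, blue), "fx", "fy", "cx", "cy" (pixels), "k1" (the pictures are not rectified: a ray, as slopes to the right and down, at radius r is drawn at 1 + k1 r^2 times it, then the intrinsics apply), "cam_to_world" (4x4, takes a point from camera to world coordinates). Camera axes: x right, y down, z forward; pixel columns grow to the right and rows downward; lengths in m; the calibration is good to about 2 mm. A picture is of the moment at which its call begins. There is no depth.
A pose or a line that the arm cannot do raises manip.IKError and nothing moves.
- manip.sign_off(): hands the job in; it is judged then, once.
Readings, each from a call of its own:
- manip.get_time(): time.
- manip.get_joint_positions(): joint angles.
- manip.get_joint_vel(): joint speeds.
- manip.get_tau(): joint torques, N m.
- manip.get_position(): TCP position.
- manip.get_ee_rot(): TCP orientation.
- manip.get_contact_force(): force on the tool from outside, world axes, zero at the start.
- manip.get_torque(): the same for the moment, N m.
- manip.get_width(): finger opening in m.
- manip.get_grip_force(): force on a finger pad.
Only numpy, scipy, OpenCV 4.12 (cv2) and the standard library are available. Lean on these libraries where they do the work, as an engineer would, in place of code of your own. Each camera call takes 0.05 s, during which the arm holds its last target. There are 200 camera calls.

## Working session

There is one attempt and no reset: what is moved stays moved. The work goes in short steps, each a Python script; the robot and the scene stay as the last script left them, time stands still between calls to the robot, and variables do not carry over. Pictures are saved under pics/ and viewed, at most 10 in all, crops included, and the job is handed in when it is done.

```bash
mkdir -p pics; ls
python3 - <<'E'
from rig import manip
import cv2
for n in("scene","top"):
    c=manip.camera(n); cv2.imwrite(f"pics/{n}0.png",c["image"][...,::-1])
    print(n,c["fx"],c["fy"],c["cx"],c["cy"],c["k1"]);print(c["cam_to_world"].round(4).tolist())
print(manip.get_time(),manip.get_ee_rot(),manip.get_position())
E
```

```text
pics
scene 438.0877272351429 438.0877272351429 321.1232999687483 205.05307162211068 -0.0914707671236069
[[-0.6821, 0.6284, -0.374, 0.9045], [0.7313, 0.584, -0.3523, 0.233], [-0.003, -0.5138, -0.8579, 0.8448], [0.0, 0.0, 0.0, 1.0]]
top 487.31547499736524 487.31547499736524 315.17108980178386 199.55745082271108 -0.09666750314189376
[[-0.0115, -0.9766, 0.2145, 0.3802], [-0.9999, 0.0112, -0.0026, -0.0863], [0.0001, -0.2146, -0.9767, 1.1094], [0.0, 0.0, 0.0, 1.0]]
0.1 [-5.91377113e-01 -3.08510624e+00  2.25714787e-03] [0.23091488 0.58024366 0.25259351]
```

View pics/scene0.png

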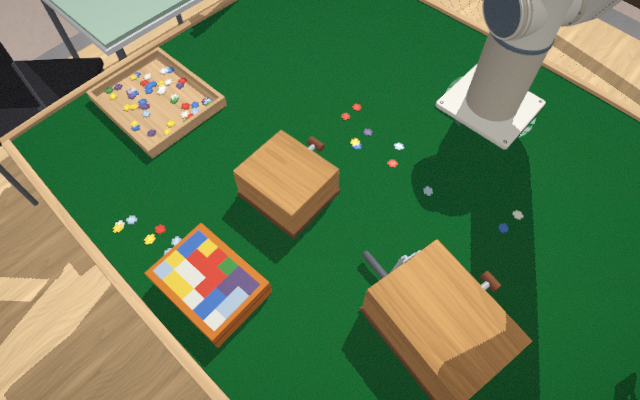

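View pics/top0.png

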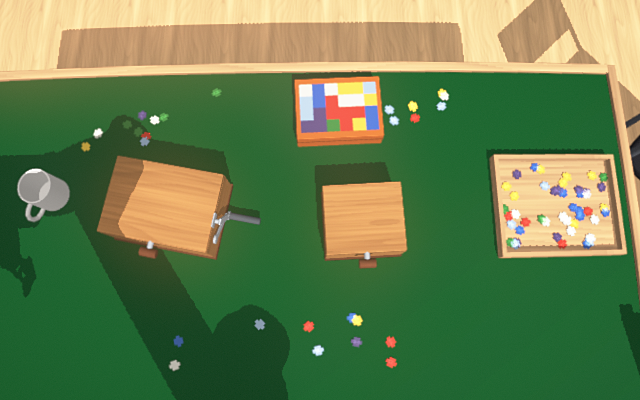

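The top view shows the braced chest at about (165,205), with its knob near (148,252) and the brace pin near (245,218). The scene view shows the same chest at about (445,320), with its knob at (490,282). I'll zoom in on both.

Run:
```python
import cv2,numpy as np
a=cv2.imread("pics/top0.png")[145:270,90:270]; b=cv2.imread("pics/scene0.png")[230:400,350:540]
cv2.imwrite("pics/z0.png",np.vstack([cv2.resize(a,None,fx=4,fy=4,interpolation=2)]))
cv2.imwrite("pics/z1.png",cv2.resize(b,None,fx=3.5,fy=3.5,interpolation=2))
```

```text
(no output)
```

View pics/z0.png

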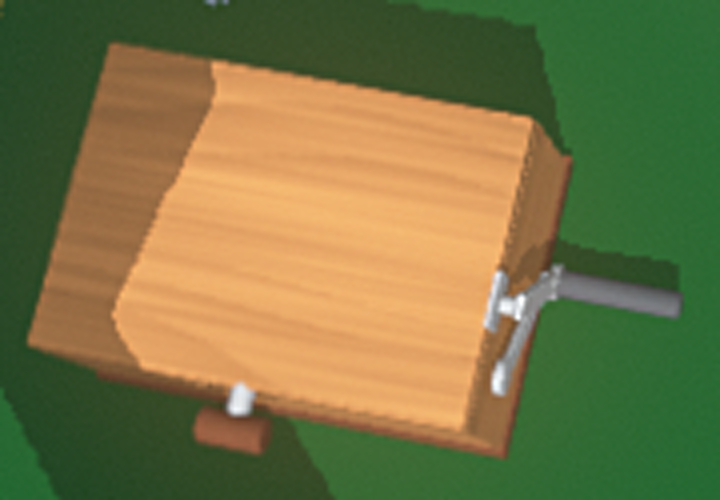

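View pics/z1.png

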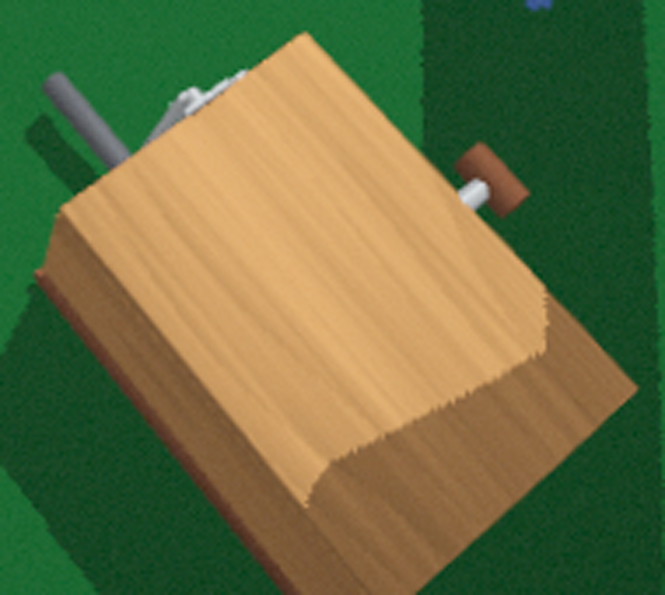

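The zooms show the lid-top corners in the top crop at (110,43), (533,118), (467,432) and (28,345), with the knob at (232,431). In the scene crop the corners are (306,33), (62,210) and (637,388), with the knob at (492,179).

```bash
cat > h.py <<'E'
import numpy as np, cv2
from scipy.spatial.transform import Rotation as R
def ray(c,uv):
    K=np.array([[c["fx"],0,c["cx"]],[0,c["fy"],c["cy"]],[0,0,1.]])
    p=cv2.undistortPoints(np.array([[uv]],float),K,np.array([c["k1"],0,0,0.]))[0,0]
    T=c["cam_to_world"]; return T[:3,3],T[:3,:3]@np.array([*p,1])
def onz(c,uv,z):
    o,d=ray(c,uv); return o+d*(z-o[2])/d[2]
def tri(r):
    A=b=0
    for o,d in r:
        d=d/np.linalg.norm(d);P=np.eye(3)-np.outer(d,d);A=A+P;b=b+P@o
    return np.linalg.solve(A,b)
E
python3 - <<'E'
from h import *
from rig import manip
t=manip.camera("top");s=manip.camera("scene")
ft=lambda u,v:((u+.5)/4-.5+90,(v+.5)/4-.5+145)
fs=lambda u,v:((u+.5)/3.5-.5+350,(v+.5)/3.5-.5+230)
FL,FR,NR,NL=[onz(t,ft(*p),.112) for p in((110,43),(533,118),(467,432),(28,345))]
print("top",FL,FR,NR,NL)
NRs,FRs,NLs=[onz(s,fs(*p),.112) for p in((306,33),(62,210),(637,388))]
print("scene FR NR NL",FRs,NRs,NLs)
for a,b in((FL,FR),(NL,NR),(NR,FR),(NL,FL),(NLs,NRs),(NRs,FRs)):
    d=b-a;print(np.linalg.norm(d),np.degrees(np.arctan2(d[1],d[0])))
k=tri([ray(t,ft(232,431)),ray(s,fs(492,179))]);print("knob",k,onz(t,ft(232,431),.1065),onz(s,fs(492,179),.1065))
E
```

```text
top [0.70265436 0.3409216  0.112     ] [0.65691134 0.10676827 0.112     ] [0.4899766  0.13627173 0.112     ] [0.53691652 0.37274819 0.112     ]
scene FR NR NL [0.65636764 0.10940545 0.112     ] [0.4915057  0.14189752 0.112     ] [0.53806584 0.37416146 0.112     ]
0.23857956163797275 -101.05380145303545
0.24109018122179968 -101.2271179075336
0.16952186294349725 -10.022753416916212
0.1687659997372852 -10.870167924535263
0.2368847564284971 -101.33539316903007
0.1680333073781532 -11.149334400865486
knob [0.49162859 0.26182436 0.10654052] [0.4917663  0.26149299 0.1065    ] [0.49141055 0.26214292 0.1065    ]
```

```bash
cat >> h.py <<'E'
th=np.radians(-11.05)
X=np.array([np.cos(th),np.sin(th),0]);Y=np.array([-np.sin(th),np.cos(th),0]);Z=np.array([0,0,1.])
H=np.array([.680,.2247,.100])
def w(x,y,z): return H+x*X+y*Y+z*Z      # chest frame (from hinge) -> world
def ori(tilt):                          # tool z down, tilted towards chest +x
    z=np.sin(tilt)*X-np.cos(tilt)*Z; return R.from_matrix(np.c_[np.cross(Y,z),Y,z])
def knob(f):
    a=f+np.arctan2(.0065,.192); r=np.hypot(.192,.0065); return w(-r*np.cos(a),0,r*np.sin(a))
D=ori(0).as_rotvec()
def ang(p):
    v=(p-H); return np.arctan2(v[2],-v@X)-np.arctan2(.0065,.192)
def contour(): pass
E
cat > a.py <<'E'
from h import *
from rig import manip as m
t=m.camera("top");s=m.camera("scene")
tip=tri([ray(t,((680.5)/4-.5+90,303.5/4-.5+145)),ray(s,((55.5)/3.5-.5+350,82.5/3.5-.5+230))])-H
print("closed pin tip in chest frame",tip@X,tip@Y,tip[2])
for tl in (0,.6,.785):
    for p in (w(-.099,-.181,.047),w(-.064,-.181,.012)):
        z=ori(tl).as_matrix()[:,2]
        for d in(.022,.12):
            q=m.solve_ik(p-d*z,ori(tl).as_rotvec());print(tl,d,None if q is None else np.round(q,2))
for f in(0,.6,1.29): q=m.solve_ik(knob(f)+[0,0,.005],D);print(f,None if q is None else np.round(q,2))
m.move_to(knob(0)+[0,0,.09],D)
m.servo_line(knob(0)+[0,0,.005],rate=.1)
m.command_gripper(.03,40)
print(m.get_time(),m.get_width(),m.get_grip_force(),m.get_contact_force(),m.get_position()-knob(0))
cv2.imwrite("pics/g.png",np.vstack([cv2.resize(m.camera(n)["image"][...,::-1][sl],(640,300)) for n,sl in(("scene",np.s_[190:390,330:640]),("top",np.s_[120:290,40:300]))]))
E
python3 a.py
```

```text
closed pin tip in chest frame -0.07189373860809578 -0.20331492233087153 -0.07520927397569854
0 0.022 [ 0.1   0.43  1.85  0.    0.86 -1.28]
0 0.12 [ 0.1   0.3   1.78  0.    1.06 -1.28]
0 0.022 [ 0.08  0.53  1.79 -0.    0.82 -1.3 ]
0 0.12 [ 0.08  0.39  1.74  0.    1.01 -1.3 ]
0.6 0.022 None
0.6 0.12 [ 0.29  0.1   2.25 -0.84  0.36 -0.36]
0.6 0.022 None
0.6 0.12 [ 0.24  0.22  2.22 -1.04  0.28 -0.18]
0.785 0.022 [0.27 0.4  2.3  4.01 0.43 1.09]
0.785 0.12 None
0.785 0.022 [0.23 0.51 2.24 3.86 0.46 1.21]
0.785 0.12 [0.32 0.28 2.35 4.22 0.4  0.91]
0 [ 0.47  0.53  1.87  0.    0.75 -0.91]
0.6 [ 0.43  0.41  1.74  0.    0.99 -0.95]
1.29 [ 0.34  0.46  1.48  0.    1.2  -1.04]
3.3417 0.035077001234195174 40.047717690467834 [-1.38253676 -6.576007    8.6091601 ] [-0.00012354 -0.00106054  0.00566984]
```

View pics/g.png

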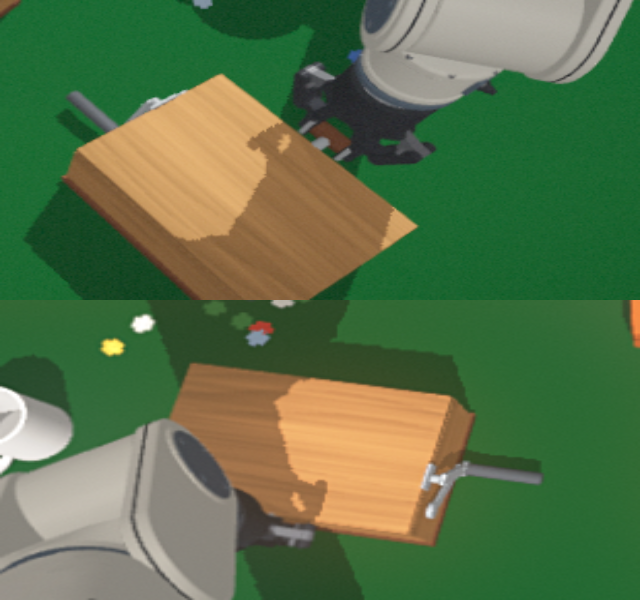

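The gripper holds the knob by its two ends: the fingers straddle the bar at (330,140), with a 35 mm opening and 40 N grip. Next I raise the lid.

```bash
cat > b.py <<'E'
from h import *
from rig import manip as m
off=m.get_position()-knob(0)
def st(f):
    F=m.get_contact_force();print(round(f,2),round(ang(m.get_position()-off),3),F.round(1),round(m.get_width(),4),round(m.get_time(),1))
for f in np.linspace(.1,1.2,12):
    m.servo_line(knob(f)+off,rate=.1)
    if round(f,1) in(.1,.6,1.2): st(f)
for f in(1.25,1.27,1.285,1.295,1.305):
    m.servo_line(knob(f)+off,rate=.04); st(f)
    if np.linalg.norm(m.get_contact_force())>45: break
m.hold(.3); st(f)
cv2.imwrite("pics/up.png",np.vstack([cv2.resize(m.camera(n)["image"][...,::-1][sl],(640,300)) for n,sl in(("scene",np.s_[190:390,330:640]),("top",np.s_[120:290,40:300]))]))
np.save("off.npy",off)
E
python3 b.py
```

```text
0.1 0.101 [ 3.5 -1.2 -2.7] 0.035 3.8
0.6 0.599 [ 1.3 -0.2 -3.4] 0.0353 5.5
1.2 1.202 [-3.  -4.5 -0.4] 0.0353 7.5
1.25 1.25 [-3.1 -4.  -0.3] 0.0352 7.9
1.27 1.27 [-2.4 -5.5 -1.5] 0.035 8.2
1.28 1.284 [-2.5 -4.6 -1.3] 0.0356 8.4
1.29 1.294 [-3.2 -5.  -0.9] 0.0352 8.7
1.3 1.304 [-2.9 -5.6 -0.6] 0.0351 8.9
1.3 1.304 [-2.2 -4.6 -0.8] 0.0349 9.2
```

View pics/up.png

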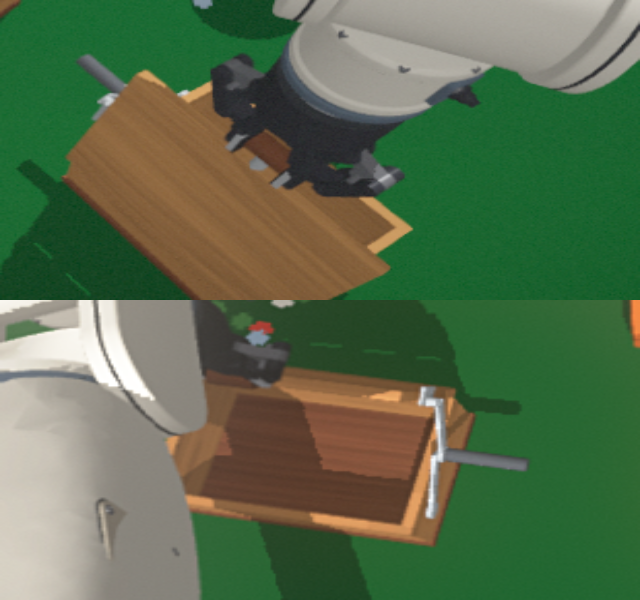

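The lid is up and the brace is nearly straight, with the pin tip at crop (526,465). I'll continue until the stop shows up as force, then lower while still gripping to test the lock.

```bash
cat > c.py <<'E'
from h import *
from rig import manip as m
off=np.load("off.npy")
def st(f):
    F=m.get_contact_force();print(round(f,3),round(ang(m.get_position()-off),3),F.round(1),round(F@X,1));return F@X
b=st(1.305)
for f in np.arange(1.315,1.40,.01):
    m.servo_line(knob(f)+off,rate=.04); m.hold(.1)
    if st(f)<b-15: break
m.hold(.4);st(f);g=f
for f in np.arange(g-.02,1.19,-.02):
    m.servo_line(knob(f)+off,rate=.04); m.hold(.05)
    if st(f)>12: break
print(m.get_time())
cv2.imwrite("pics/lk.png",np.vstack([cv2.resize(m.camera(n)["image"][...,::-1][sl],(640,300)) for n,sl in(("scene",np.s_[190:390,330:640]),("top",np.s_[120:290,40:300]))]))
E
python3 c.py
```

```text
1.305 1.304 [-2.8 -4.8 -1.2] -1.9
1.315 1.315 [-1.3 -4.6 -0.9] -0.4
1.325 1.322 [-5.4 -4.6 -1.1] -4.4
1.335 1.325 [-8.7 -2.7  0.9] -8.0
1.345 1.327 [-14.7  -2.8   2. ] -13.9
1.355 1.329 [-20.3  -2.5   4. ] -19.4
1.355 1.329 [-20.   -1.9   3.5] -19.3
1.335 1.325 [-9.  -3.4  0. ] -8.2
1.315 1.314 [-1.3 -5.5 -1.6] -0.3
1.295 1.297 [ 0.4 -5.4 -2.4] 1.4
1.275 1.279 [-0.2 -5.3 -3. ] 0.8
1.255 1.263 [ 3.2 -5.2 -3.7] 4.1
1.235 1.254 [ 8.8 -7.5 -3.6] 10.1
1.215 1.245 [15.8 -8.8 -3.9] 17.2
13.5917
```

View pics/lk.png

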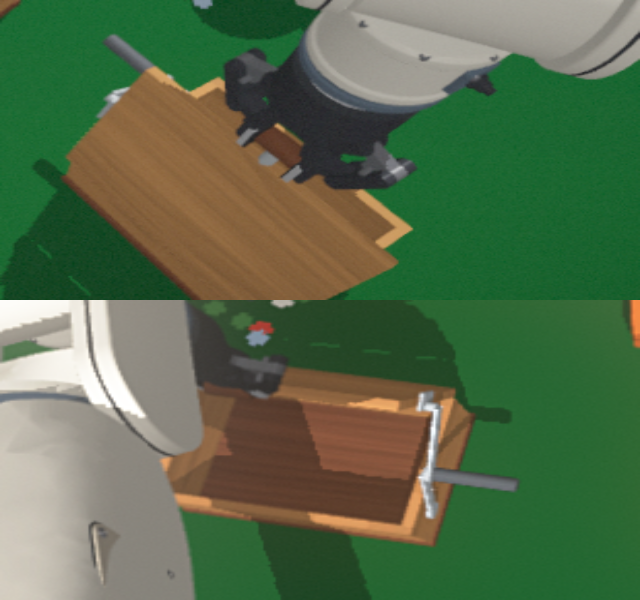

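The lid is locked: the pin has snapped forward (tip now at crop (517,484)) and the brace resists lowering. I'll relax to neutral, release, retract, then locate the pin.

```bash
cat > d.py <<'E'
from h import *
from rig import manip as m
off=np.load("off.npy")
m.servo_line(knob(1.262)+off,rate=.04)
m.command_gripper(.085)
p=m.get_position()
m.servo_line(p+[0,0,.09],rate=.12)
p=m.get_position()
m.servo_line(p-.12*X,rate=.2)      # clear of the lid, towards the robot
print(m.get_time(),m.get_contact_force().round(1))
m.command_gripper(0)
# out to the brace side, beside/above the pin
P=w(-.16,-.184,.047)
m.move_to(P+[0,0,.2],D); print(m.get_time(),m.get_position())
ims={n:m.camera(n) for n in("scene","top")}
for n in ims: cv2.imwrite(f"pics/r_{n}.png",ims[n]["image"][...,::-1])
a=cv2.resize(ims["scene"]["image"][...,::-1][190:360,330:640],(640,351)); b=cv2.resize(ims["top"]["image"][...,::-1][150:270,130:310],(375,249),interpolation=2)
c=np.zeros((600,640,3),np.uint8);c[:351]=a;c[351:,:375]=b;cv2.imwrite("pics/rel.png",c)
E
python3 d.py
```

```text
16.2583 [-0.5  0.4  0.4]
17.7917 [0.48833162 0.07529454 0.34755577]
```

View pics/rel.png

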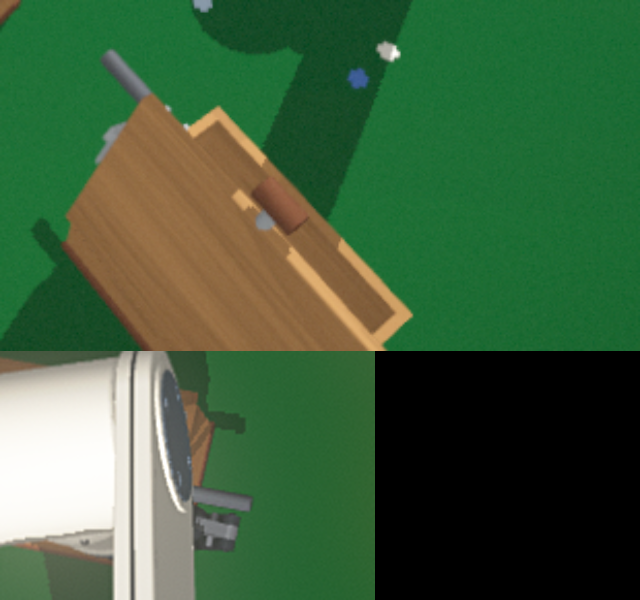

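The brace alone holds the lid up and nothing is touching it. The pin tip is at crop (108,59) in the scene view and (250,152) in the top view. I'll triangulate it, touch down on the pin, then push.

```bash
cat > e.py <<'E'
from h import *
from rig import manip as m
t=m.camera("top");s=m.camera("scene")
tip=tri([ray(t,(130+250/2.083,150+152/2.083)),ray(s,(330+108/2.0645,190+59/2.0645))])-H
px,py,pz=tip@X,tip@Y,tip[2]; print("tip",px,py,pz)
px=(px-.099)/2; pz=(pz+.047)/2
O=(R.from_rotvec(.2*X)*ori(0)); zt=O.as_matrix()[:,2]; print(zt.round(2), zt@Y)
o=O.as_rotvec()
C=w(px-.003,-.187,pz+.008)-.022*zt      # tip on top of the pin
q=[m.solve_ik(p,o) for p in(C+.05*Z,C,C+.0354*(X-Z))];print([None if v is None else np.round(v,2) for v in q])
m.move_to(C+.05*Z,o)
F0=m.get_contact_force()
m.servo_line(C+.012*Z,rate=.1)
for k in range(12):
    m.servo_line(C+(.010-.002*k)*Z,rate=.03)
    F=m.get_contact_force()-F0
    if F[2]>1.5: break
print("touch",k,F.round(1),(m.get_position()-C).round(4),m.get_time())
np.save("C.npy",np.r_[m.get_position(),o,F0])
im=[m.camera(n)["image"][...,::-1] for n in("scene","top")]
cv2.imwrite("pics/touch.png",np.vstack([cv2.resize(im[0][190:340,340:580],(480,300)),cv2.resize(im[1][150:270,130:322],(480,300))]))
E
python3 e.py
```

```text
tip -0.09848409413314324 -0.20251327548900072 0.04305792288027957
[ 0.04  0.19 -0.98] 0.19866933079506124
[array([-0.02,  0.33,  1.86,  0.25,  0.93, -1.54]), array([-0.02,  0.41,  1.89,  0.27,  0.82, -1.58]), array([-0.03,  0.51,  1.83,  0.28,  0.79, -1.6 ])]
touch 4 [ 1.1 -1.1  3.1] [ 0.001  -0.0002  0.0026] 20.375
```

View pics/touch.png

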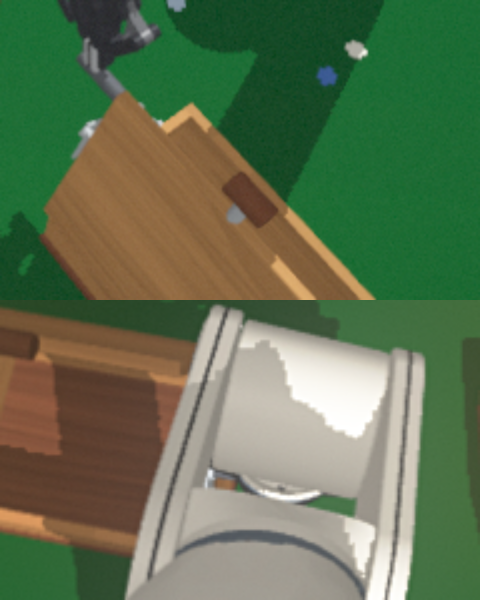

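The closed fingertips rest on top of the pin at (115,85), and the wrist is clear of the lid. Now the push.

```bash
cat > f.py <<'E'
from h import *
from rig import manip as m
d=np.load("C.npy");C,o,F0=d[:3],d[3:6],d[6:]
u=(X-Z)/2**.5
for s in np.arange(.005,.0521,.005):
    m.servo_line(C+s*u,o,rate=.05)
    F=m.get_contact_force()-F0;print(round(s*1e3),F.round(1))
    if np.linalg.norm(F)>35: print("stop");break
print(m.get_time())
im=[m.camera(n)["image"][...,::-1] for n in("scene","top")]
p=m.get_position()
m.servo_line(p-.03*X+.05*Z,rate=.15); m.servo_line(p-.1*X+.15*Z,rate=.2); m.hold(2.5)
print(m.get_time(),(m.get_contact_force()-F0).round(1))
im+=[m.camera("scene")["image"][...,::-1]]
cv2.imwrite("pics/push.png",np.vstack([cv2.resize(i[190:390,330:640],(465,300)) for i in(im[0],im[2])]))
E
python3 f.py
```

```text
5 [ 4.1 -2.9  5.7]
10 [ 4.2 -3.   6.6]
15 [ 5.6 -4.6  9.2]
20 [ 2.7 -0.4  2.9]
25 [-0.2  0.1 -0.1]
30 [-0.3  0.2 -1.7]
35 [-0.6 -0.  -0.7]
40 [ 0.5  0.1 -0.9]
45 [ 0.1 -0.6  0.4]
50 [-0.4 -0.5 -0. ]
22.9833
26.8833 [ 0.3 -0.6  0. ]
```

View pics/push.png

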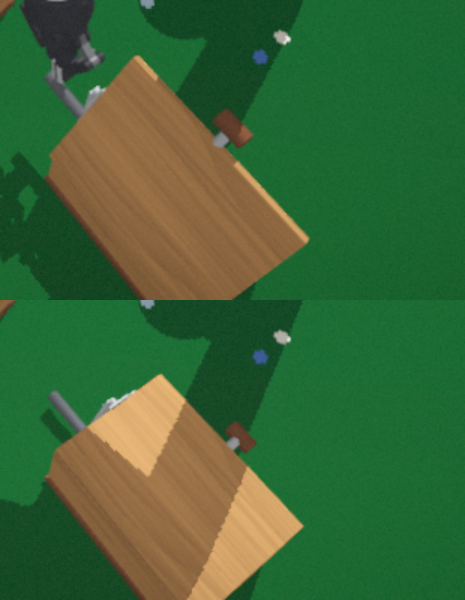

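The lid is down. Its corners are back at their initial pixels, (532,341) and (437,240), and the tool is clear of everything.

```bash
python3 -c "
from rig import manip as m
print(m.sign_off(), m.get_time())"
```

```text
the job is handed in; nothing more can be done
the job is handed in; nothing more can be done
```

The lid was raised until the brace locked, released so the brace alone held it, then the knee was pushed through and the lid came down fully closed; the job was handed in at about 27 s with the robot touching nothing.

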